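# Tip the transformer onto its mounting plate and push it home

### The job

The transformer stands on end on the open chassis, with its mounting plate facing the raised rear rail. Push it over with the fingertips so that it comes down flat on its mounting plate, then push it along the chassis until its front end sits flush and square against the rail, without ramming it. Do not grip, lift or carry it, and leave the other parts where they are; finish clear of everything.

Things in the scene. Friction and masses are not known exactly. Their poses are not given: they have to be found in the camera images.
- transformer: Loose 0.7 kg boxed transformer: grey case, blue band round one end, bare steel mounting plate on its +x side. At first it stands on end, 60 mm deep (x -30 to +30, plate included), 88 mm high (z), case 70 mm wide (y). Plate 4 mm thick, 98 mm wide: an ear with screw holes each side. Origin: centre of the end it stands on; x points out through the plate, to the rail within about 10 degrees.
- back (a point): Upper part of the transformer's plain -x side, opposite the plate, at body x = -30, y = 0, z = 70 mm. A push here tips it; pushed low it slides. At z 10 to 22 mm a strip of solder tags sticks out 7 mm. Past about 35 degrees of tipping it falls by itself. Axes as the transformer's.
- heel (a point): Middle of the lower edge of the transformer's plate, at body x = +30, y = 0, z = 0 mm: the edge it tips over, which stays down on the chassis. Tipped, its x points down and its z to the rail, it is 88 mm long and 60 mm high, and the end it stood on is a plain upright face (origin at its centre) looking away from the rail. Axes as the transformer's.
- toe (a point): Middle of the upper edge of the transformer's plate, at body x = +30, y = 0, z = 88 mm: after tipping it is the front edge at chassis level, which must meet the rail. Pressing the transformer with more than 60 N fails. Axes as the transformer's.
- chassis: Fixed aluminium chassis, an upturned tray 280 mm (x, from -174 to +106 mm) by 340 mm (y), its flat top 25 mm above the bench, with a few holes. Its far edge (+x side) carries the raised rear rail. Origin at bench level, 100 mm before the rail's inner face.
- rail (a point): Middle of the rail's inner face at the level of the chassis top. x points square into the rail, y along it, z up. The rail rises 31 mm above the chassis top, is 6 mm thick and runs the full 340 mm along y.
- capacitor: Bystander: blue round capacitor, 35 mm across, 58 mm high, standing loose on the chassis at its +y side. Origin at the centre of its underside.
- rotary_switch: Bystander: rotary switch with a 46 mm square steel plate and a shaft pointing up, 55 mm high, standing loose on the chassis at its -y side. Origin at the centre of its underside.
- screwdriver: Bystander: screwdriver lying on the bench beside the chassis, +y side. Origin at its underside.
- meter_case: Bystander: red meter case, 130 x 85 x 34 mm (40 mm over its knob), lying on the bench beside the chassis, -y side. Origin at the centre of its underside.
There are look-alikes about, which are no part of the job. Of the things like the transformer, leave any that is orange; of the rest the smaller one is meant.

How it is judged:
By the outcome, as a careful person would: the job done as asked, in the order asked, and still so for the second after the job is handed in, with the robot touching nothing.
It also fails if it takes over 54 s, if anything falls off the work surface, if the arm or the gripper's body presses on something with over 40 N, if the wrist force passes 120 N, or if a joint passes its speed limit or range.

### The arm

A 6-joint arm with a two-finger parallel gripper is mounted at the origin on the work surface. World frame = base frame: x ahead of the robot, y to its left, z up, the work surface at z = 0. Lengths are in m, angles in rad, forces in N, time in s.
With the tool pointing down it reaches from about 0.35 to 0.925 m from the base axis. Payload 6.4 kg.
Tool frame: the origin (TCP) lies on the centre line of the jaws, within the pads' length; the fingertips stand 11 mm ahead of it and the grasp point (between the pads) lies 8 mm behind it (ctrl.tips_ahead is the distance from the TCP to the fingertips, in m); x points along the fingers, y is the direction in which the jaws open and shut, and the axes are right-handed (so a half turn about x gives the same grasp; the last joint's range is limited). The gripper opens to 94 mm and grips with 3 to 60 N. Pads are 16 mm wide; open, the fingers measure 119 mm over their backs; the gripper's body (75 mm by 177 mm) begins 78 mm behind the grasp point.
Start: joints at [1.039, 0.245, 1.558, -0, 1.339, -0.174], TCP at [0.228, 0.609, 0.216] pointing down, gripper open.
Joint ranges: [-3.13, 3.13], [-1.02, 2.26], [0.13, 2.54], [-0.95, 4.09], [0.21, 2.88], [-2.74, 2.74]. Speed limits (rad/s): [2.57, 2.57, 3.14, 3.14, 3.14, 3.14].

### API

Orientations are given as a rotation vector (axis times angle).
In Python, from workcell import ctrl, hand, solver, cams gives the robot as it stands. The module is installed in compiled form; this text tells all that it offers. Calls block until the motion is done:
- ctrl.goto(position, orientation): joint-space move of the TCP to a pose.
- ctrl.move_linear(position, orientation=None, v=0.15, force_limit=None): straight line of the TCP; orientation=None keeps the orientation; v is the mean speed in m/s. With force_limit (N) it stops when the force on the tool has changed by that much, and returns True; else False.
- ctrl.goto_joints(angles): joint-space move.
- hand.release() and hand.close_gripper(): open the fingers fully, or close them until they stop; the grip force is fixed at half the most.
- ctrl.wait(seconds).
- solver.ik(position, orientation): joint angles nearest the present ones, or None.
- ctrl.observe(): the state.
- cams.capture(name): name is "scene" or "top" or "wrist"; returns (picture, depth): 480x640x3 uint8, blue, green, red; 480x640 float32, m along the optical axis (not along the pixel's ray), 0 where there is no reading.
- cams.calibration(name): a dict with "fx", "fy", "cx", "cy" (pixels), "position" and "orientation" of the camera in the world; the wrist camera has in their place "mount" (4x4, takes a point from camera to tool coordinates, whose origin is the TCP and whose axes are the tool frame's). Camera axes: x right, y down, z forward; pixel columns grow to the right and rows downward; lengths in m; the calibration is good to about 2 mm. The wrist camera is an equidistant fisheye: a pixel r from the principal point sees the ray r / f radians off the axis. A picture is of the moment at which its call begins: read the wrist's pose just before it. calibration takes no time and is no camera call.
A pose or a line that the arm cannot do raises ctrl.MotionError and nothing moves.
- ctrl.finish_job(): hands the job in, once; it reports no verdict.
The state is a dict: "time": time; "joint_positions": joint angles; "qd": joint speeds; "effort": joint torques, N m; "tcp_pos": TCP position; "eef_rot": TCP orientation; "force": force on the tool from outside, world axes, zero at the start; "torque": the same for the moment, N m; "gripper_width": finger opening in m.
Only numpy, scipy, OpenCV 4.12 (cv2) and the standard library are available. Lean on these libraries where they do the work, as an engineer would, in place of code of your own. Each camera call takes 0.05 s, during which the arm holds its last target. There are 200 camera calls.

## Working session

There is one attempt and no reset: what is moved stays moved. The work goes in short steps, each a Python script; the robot and the scene stay as the last script left them, time stands still between calls to the robot, and variables do not carry over. Pictures are saved under pics/ and viewed, about 8 in all and at most 12, crops included, and the job is handed in when it is done.

```bash
mkdir -p pics; cat > h.py <<'E'
import numpy as np, cv2
from scipy.spatial.transform import Rotation as R
from workcell import ctrl, hand, solver, cams
def cap(n):
    im,d=cams.capture(n); return im,d,cams.calibration(n)
def Rm(o):
    o=np.array(o,float)
    return o if o.shape==(3,3) else (R.from_rotvec(o).as_matrix() if o.size==3 else R.from_quat(o).as_matrix())
def cloud(d,c):
    v,u=np.mgrid[0:480,0:640]
    P=np.stack([(u-c['cx'])/c['fx']*d,(v-c['cy'])/c['fy']*d,d],-1)
    return P@Rm(c['orientation']).T+np.array(c['position'])
E
python3 - <<'E'
from h import *
for n in("scene","top"):
    im,d,c=cap(n); print(n,c); cv2.imwrite(f'pics/{n}0.png',im); np.save(f'{n}0.npy',cloud(d,c)); np.save(f'{n}0d.npy',d)
o=ctrl.observe(); print(o)
E
```

```text
scene {'fx': 446.6401988815687, 'fy': 446.6401988815687, 'cx': 316.69296154831653, 'cy': 237.009646353826, 'position': array([ 1.21324954, -0.0363676 ,  0.65415171]), 'orientation': array([-1.78547246, -1.66415404,  0.69668681])}
top {'fx': 544.4127196354018, 'fy': 544.4127196354018, 'cx': 321.417015099019, 'cy': 239.47999289538492, 'position': array([0.44569421, 0.03001272, 1.18742352]), 'orientation': array([-2.14427898,  2.13252451, -0.20015316])}
{'time': 0.1, 'joint_positions': array([ 1.03889662e+00,  2.45736536e-01,  1.55888809e+00, -2.66335725e-05,
        1.33867391e+00, -1.74132399e-01]), 'qd': array([ 0.00078396, -0.00051045, -0.002829  , -0.00141337,  0.00095635,
       -0.00104566]), 'effort': array([-7.85896409e-04, -4.16912520e+01, -3.15525198e+01,  6.86601503e-02,
        3.09786550e-02, -5.90820628e-05]), 'tcp_pos': array([0.22737366, 0.60838179, 0.21546261]), 'eef_rot': array([ 0.27946575,  1.55307325, -0.28200545]), 'force': array([0.08329255, 0.59846424, 0.11920433]), 'torque': array([-0.02060393, -0.04278669,  0.01413653]), 'gripper_width': 0.09408342902955509}
```

View pics/scene0.png

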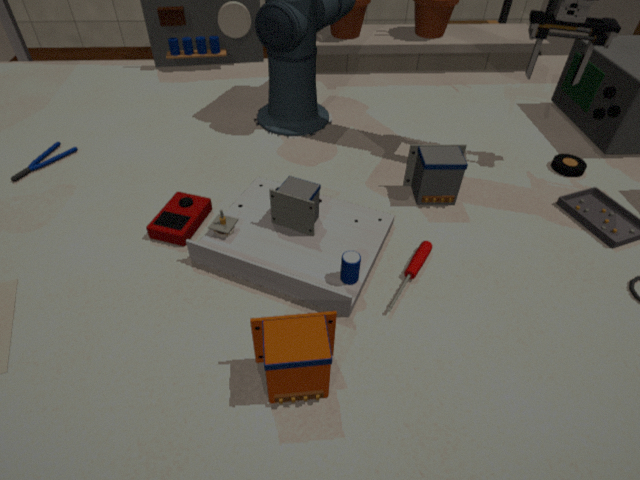

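View pics/top0.png

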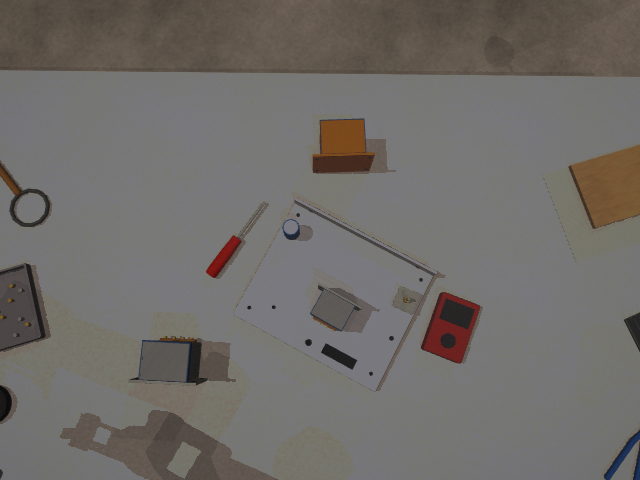

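The scene shows three transformer-like things in the top view: the grey one on the chassis at (333,308), a larger grey one on the bench at (167,360) and an orange one at (343,137). The one on the chassis is the non-orange smaller one. The rail runs from (297,200) to (438,273).

```bash
python3 - <<'E'
from h import *
P=np.load('top0.npy'); im=cv2.imread('pics/top0.png')
crop=im[185:395,225:455]; cv2.imwrite('pics/crop0.png',cv2.resize(crop,None,fx=3.2,fy=2.85,interpolation=cv2.INTER_CUBIC)) if 0 else cv2.imwrite('pics/crop0.png',cv2.convertScaleAbs(cv2.resize(im[190:345,270:450],None,fx=3.8,fy=3.8,interpolation=cv2.INTER_CUBIC),alpha=1.6))
sub=np.zeros((480,640),bool); sub[185:395,225:445]=1
z=P[...,2]
def rect(m,name):
    q=P[m]; print(name,len(q),'zmed',np.median(q[:,2]))
    r=cv2.minAreaRect(q[:,:2].astype(np.float32)*1000); print(r, cv2.boxPoints(r).round(1).tolist())
rect(sub&(abs(z-.025)<.006),'chassis')
# rail
m=sub&(z>.045)&(z<.066); n,l,s,c=cv2.connectedComponentsWithStats(m.astype(np.uint8))
for i in range(1,n):
    if s[i,4]>25: print(s[i]); rect(l==i,'c%d'%i)
m=sub&(z>.1)&(z<.13); n,l,s,c=cv2.connectedComponentsWithStats(m.astype(np.uint8))
for i in range(1,n):
    if s[i,4]>25: print(s[i]); rect(l==i,'t%d'%i)
# big one size
m=np.zeros_like(sub); m[320:400,120:215]=1; rect(m&(z>.08),'biggrey')
E
```

```text
chassis 18714 zmed 0.024604470745089868
((527.3004760742188, -16.58197021484375), (521.967529296875, 275.1534729003906), 62.13200378417969) [[283.70001220703125, -183.0], [526.9000244140625, -311.6000061035156], [770.9000244140625, 149.8000030517578], [527.7000122070312, 278.3999938964844]]
[294 197 143  78 588]
c1 588 zmed 0.05483876294842305
((652.24462890625, -77.67610168457031), (337.75543212890625, 8.063661575317383), 62.06743240356445) [[569.5999755859375, -225.0], [576.7000122070312, -228.8000030517578], [734.9000244140625, 69.5999984741211], [727.7999877929688, 73.4000015258789]]
[284 228  16  11  31]
c2 31 zmed 0.0543295946644502
((653.7492065429688, 74.64910888671875), (14.273612976074219, 33.92751693725586), 19.09758758544922) [[641.5, 88.30000305175781], [652.5999755859375, 56.29999923706055], [666.0, 61.0], [654.9000244140625, 93.0]]
[392 286  27  29 311]
c4 311 zmed 0.04689101862282352
((517.1319580078125, -163.25250244140625), (46.32793045043945, 45.794185638427734), 66.36238861083984) [[486.8999938964844, -175.3000030517578], [528.7999877929688, -193.6999969482422], [
[... 248 characters left out ...]
0061035156, -16.100000381469727], [455.79998779296875, -19.200000762939453], [484.20001220703125, 32.20000076293945], [478.5, 35.29999923706055]]
[ 310  283   53   49 1171]
t1 1171 zmed 0.11236708138978924
((495.2691345214844, -8.655662536621094), (97.4908218383789, 61.163360595703125), 61.11885452270508) [[444.8999938964844, -36.599998474121094], [498.5, -66.0999984741211], [545.5999755859375, 19.299999237060547], [492.0, 48.79999923706055]]
biggrey 2345 zmed 0.1142572196201983
((394.57366943359375, 204.73410034179688), (88.44805145263672, 353.18609619140625), 2.249216318130493) [[343.5, 379.5], [357.29998779296875, 26.5], [445.70001220703125, 30.0], [431.79998779296875, 382.8999938964844]]
```

View pics/crop0.png

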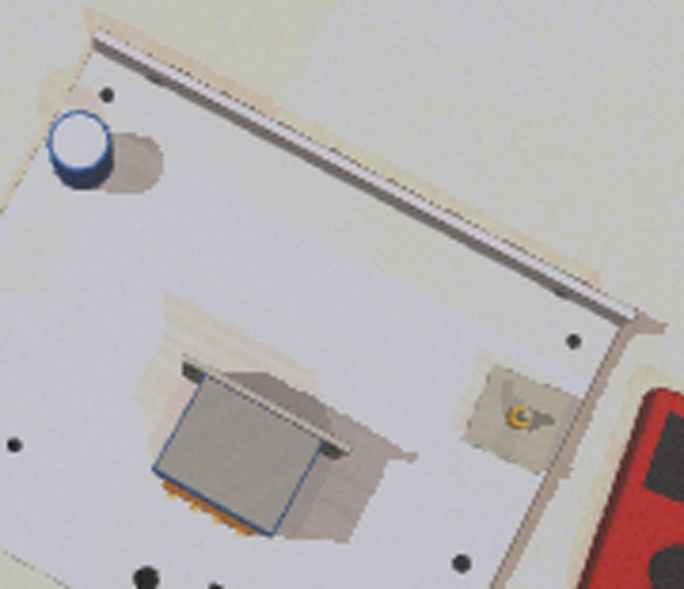

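The crop confirms it: a grey case with the bare plate (ears at crop (190,370) and (338,450)) facing the rail and the solder tags on the far side. The sizes match (97×61 mm, top at z≈0.113). The transformer yaw is about −28.9° and the rail normal about −27.9°, and the lane to the rail is free.

```bash
cat >> h.py <<'E'
def down(yaw,flip=False):  # tool x down, tool y lateral to heading yaw
    h=np.array([np.cos(yaw),np.sin(yaw),0]); x=np.array([0,0,-1.]); y=np.array([-h[1],h[0],0])*(-1 if flip else 1)
    return R.from_matrix(np.stack([x,y,np.cross(x,y)],1)).as_rotvec(), h
RN=np.radians(-27.93); RAIL=np.array([.6496,-.0763,0])
E
python3 - <<'E'
from h import *
o=np.array([.4953,-.0087,0]); yaw=np.radians(-28.9)
q0=ctrl.observe()['joint_positions']
best=None
for f in(False,True):
    rv,h=down(yaw,f); q=solver.ik(o-h*.073+[0,0,.2],rv)
    if q is not None: print(f,np.round(q,2)); 
    if q is not None and (best is None or abs(q-q0).max()<best[0]): best=(abs(q-q0).max(),f)
f=best[1]; rv,h=down(yaw,f); print('flip',f)
hand.close_gripper()
Z=.025+.076+.011
ctrl.goto(o-h*.073+[0,0,.22],rv)
ctrl.move_linear(o-h*.073+[0,0,Z],v=.1)
print(ctrl.observe()['time'],ctrl.observe()['gripper_width'],ctrl.observe()['tcp_pos'])
for a in (-.045,-.035,-.025,-.015,-.005,0.003):
    s=ctrl.move_linear(o+h*a+[0,0,Z],v=.04,force_limit=15)
    ob=ctrl.observe(); print(a,s,ob['force'].round(1),round(ob['time'],2))
    if s: break
im,d,c=cap('scene'); cv2.imwrite('pics/s1.png',cv2.resize(im[130:330,180:430],None,fx=3,fy=3))
E
```

```text
False [-0.2  -0.28  2.11 -0.    1.32 -1.27]
True [-0.2  -0.28  2.11  0.    1.32  1.87]
flip False
4.9583 0.0006545832091880104 [0.43194653 0.02649864 0.11265673]
-0.045 False [ 0.4 -0.3  0.3] 5.81
-0.035 False [-3.9  2.4  2.3] 6.21
-0.025 False [-3.2  2.3  2.2] 6.61
-0.015 False [-1.1  2.3  3. ] 7.01
-0.005 False [-0.9  0.1 -1. ] 7.41
0.003 False [ 0.8 -0.6 -0.3] 7.76
```

View pics/s1.png

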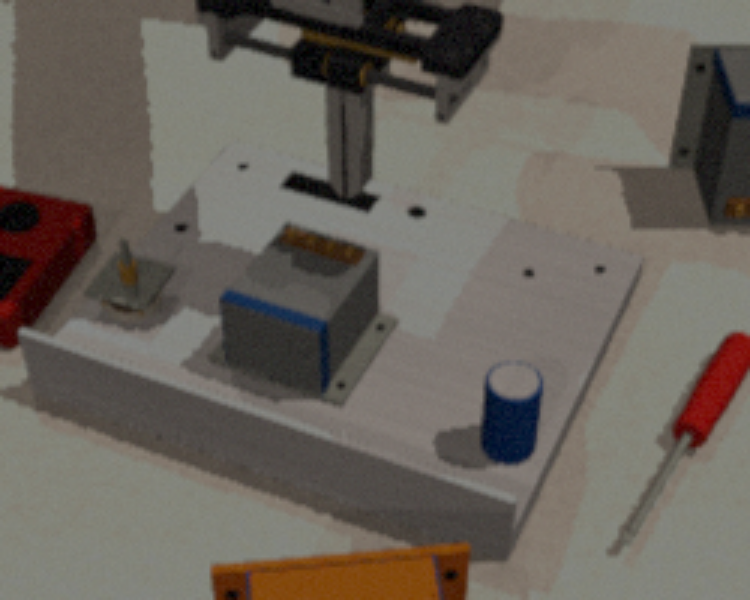

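It tipped cleanly and lies on its plate, tags up at crop (325,243), with its band end toward the rail. Next I'll back off and measure its new pose.

```bash
cat >> h.py <<'E'
def meas(tag):
    for n in('top','scene'):
        im,d,c=cap(n); P=cloud(d,c); cv2.imwrite(f'pics/{n}_{tag}.png',im)
        rel=P-RAIL; hx=np.array([np.cos(RN),np.sin(RN),0]); a=rel@hx; b=rel@np.array([-hx[1],hx[0],0])
        w=(a>-.23)&(a<.02)&(abs(b+.0126)<.075)
        m=w&(P[...,2]>.074)&(P[...,2]<.089)&(a<.005)
        k,l,s,_=cv2.connectedComponentsWithStats(m.astype(np.uint8)); i=1+np.argmax(s[1:,4]); m=l==i
        q=np.stack([a[m],b[m]],1).astype(np.float32)*1000
        r=cv2.minAreaRect(q); print(n,'top face in rail frame',len(q),np.median(P[m][:,2]).round(4),r,'a',np.percentile(q[:,0],[0.5,99.5]).round(1),'b',np.percentile(q[:,1],[.5,99.5]).round(1))
        m=(abs(a)<.012)&(abs(b)<.16)&(abs(P[...,2]-.055)<.006)
        if m.sum()>20: print('  rail top a',np.percentile(a[m]*1000,[2,50,98]).round(1),np.polyfit(b[m],a[m],1).round(4))
E
python3 - <<'E'
from h import *
rv,h=down(RN); ob=ctrl.observe(); p=np.array(ob['tcp_pos'])
ctrl.move_linear(p-h*.085,v=.12)
meas('2'); print(ctrl.observe()['time'])
E
```

```text
top top face in rail frame 1375 0.0848 ((-90.55586242675781, -14.049560546875), (70.56819152832031, 88.38904571533203), 89.48296356201172) a [-134.4  -47.1] b [-48.6  20.8]
  rail top a [-0.1  2.6  6.2] [-0.0003  0.0028]
scene top face in rail frame 1228 0.0844 ((-88.70368957519531, -11.727188110351562), (72.30817413330078, 90.77764892578125), 89.18251037597656) a [-132.7  -44.1] b [-46.5  24.1]
  rail top a [1.1 6.1 8.6] [0.0001 0.0056]
8.7667
```

```bash
python3 - <<'E'
from h import *
rv,h=down(RN); t=np.array([-h[1],h[0],0])
g=lambda a,z,b=-.0135: RAIL+h*a+t*b+[0,0,z]
z0=ctrl.observe()['tcp_pos'][2]
ctrl.move_linear(g(-.172,z0),rv,v=.12)
ctrl.move_linear(g(-.172,.048),v=.08,force_limit=10)
print(ctrl.observe()['tcp_pos'],ctrl.observe()['time'])
for a,v,fl in((-.140,.05,12),(-.120,.03,12),(-.106,.03,12),(-.088,.01,10)):
    s=ctrl.move_linear(g(a,.048),v=v,force_limit=fl); ob=ctrl.observe()
    rel=ob['tcp_pos']-RAIL
    print(a,s,'a',round(rel@h,4),'F n,t,z',(ob['force']@h).round(1),(ob['force']@t).round(1),ob['force'][2].round(1),'Mz',ob['torque'][2].round(2),round(ob['time'],2))
    if s: break
meas('3')
im=cv2.imread('pics/top_3.png'); cv2.imwrite('pics/c3.png',cv2.convertScaleAbs(cv2.resize(im[190:345,270:450],None,fx=3.8,fy=3.8,interpolation=cv2.INTER_CUBIC),alpha=1.6))
E
```

```text
[ 0.49179224 -0.0077891   0.04847321] 10.5167
-0.14 True a -0.1418 F n,t,z 1.4 -0.1 -0.3 Mz 0.03 11.15
top top face in rail frame 350 0.0851 ((-56.56678771972656, -14.259716033935547), (28.013427734375, 71.17056274414062), 4.082961559295654) a [-72.1 -44.2] b [-48.7  20.9]
  rail top a [-0.3  2.6  6.3] [0.0002 0.0028]
scene top face in rail frame 1286 0.0844 ((-94.9407958984375, -10.73104476928711), (71.99840545654297, 106.89134979248047), 89.53303527832031) a [-142.8  -41.7] b [-45.9  24.2]
  rail top a [1.1 6.1 8.5] [-0.0002  0.0055]
```

View pics/c3.png

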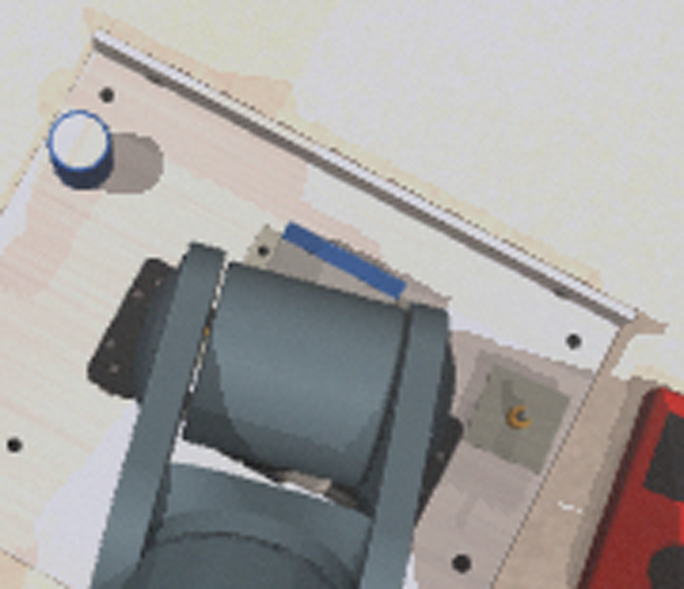

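The stop was only the first touch on the rear face (a≈−0.142, it moved about 3 mm). The front is still about 43 mm from the rail, so I'll continue more slowly.

```bash
python3 - <<'E'
from h import *
rv,h=down(RN); t=np.array([-h[1],h[0],0])
g=lambda a,z,b=-.0135: RAIL+h*a+t*b+[0,0,z]
for a,v,fl in((-.120,.02,20),(-.104,.02,20),(-.084,.008,12)):
    s=ctrl.move_linear(g(a,.048),v=v,force_limit=fl); ob=ctrl.observe()
    rel=ob['tcp_pos']-RAIL
    print(a,s,'a',round(rel@h,4),'F n,t,z',(ob['force']@h).round(1),(ob['force']@t).round(1),ob['force'][2].round(1),'Mz',ob['torque'][2].round(2),round(ob['time'],2))
    if s: break
meas('4')
im=cv2.imread('pics/top_4.png'); cv2.imwrite('pics/c4.png',cv2.convertScaleAbs(cv2.resize(im[190:345,270:450],None,fx=3.8,fy=3.8,interpolation=cv2.INTER_CUBIC),alpha=1.6))
E
```

```text
-0.12 False a -0.1219 F n,t,z -4.7 -0.1 2.4 Mz 0.04 12.54
-0.104 False a -0.1058 F n,t,z -4.9 0.2 1.4 Mz -0.02 13.49
-0.084 True a -0.0978 F n,t,z 0.6 -0.4 1.0 Mz -0.04 14.85
top top face in rail frame 105 0.0856 ((-3.56732177734375, -6.0981597900390625), (10.829130172729492, 57.70932388305664), 7.622852325439453) a [-12.1   0.4] b [-33.8  22.1]
  rail top a [-0.2  2.7  6.4] [-0.0008  0.0028]
scene top face in rail frame 1419 0.0845 ((-52.10505676269531, -10.201496124267578), (108.92279815673828, 71.68829345703125), 0.2512754201889038) a [-100.7    2.1] b [-45.4  24.8]
  rail top a [-0.5  5.9  8.2] [0.0007 0.0049]
```

View pics/c4.png

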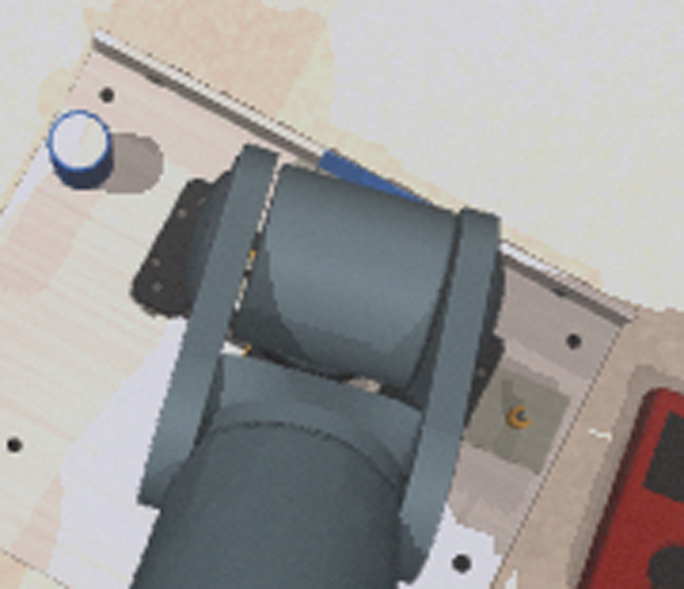

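It met the rail at a=−0.098 (expected −0.096) and stopped on 12 N. One more gentle press will seat and square it, then I'll back off and check.

```bash
python3 - <<'E'
from h import *
rv,h=down(RN); t=np.array([-h[1],h[0],0])
g=lambda a,z,b=-.0135: RAIL+h*a+t*b+[0,0,z]
for k in range(2):
    s=ctrl.move_linear(g(-.088,.048),v=.006,force_limit=15); ob=ctrl.observe()
    print(s,'a',round((ob['tcp_pos']-RAIL)@h,4),'F',(ob['force']@h).round(1),'Mz',ob['torque'][2].round(2),round(ob['time'],2))
ctrl.move_linear(g(-.130,.048),v=.05)
ctrl.move_linear(g(-.150,.22),v=.15)
ctrl.move_linear(g(-.27,.26),v=.15)
meas('5'); print(ctrl.observe()['time'])
im=cv2.imread('pics/top_5.png'); A=cv2.resize(im[190:345,270:450],(640,551),interpolation=cv2.INTER_CUBIC)
cv2.imwrite('pics/c5.png',cv2.convertScaleAbs(A,alpha=1.6))
im=cv2.imread('pics/scene_5.png'); cv2.imwrite('pics/d5.png',cv2.convertScaleAbs(cv2.resize(im[160:320,180:400],None,fx=3.5,fy=3.5,interpolation=cv2.INTER_CUBIC),alpha=1.3))
E
```

```text
True a -0.0982 F 0.4 Mz -0.01 15.78
True a -0.0986 F 0.2 Mz 0.0 16.68
top top face in rail frame 1341 0.0847 ((-43.76674270629883, -13.544486999511719), (88.62149047851562, 70.81665802001953), 0.4436795711517334) a [-87.6  -0.7] b [-48.   21.6]
  rail top a [-0.1  2.8  6.6] [-0.0009  0.0028]
scene top face in rail frame 1356 0.0845 ((-42.13477325439453, -11.082355499267578), (89.75528717041016, 72.01988983154297), 0.4554254710674286) a [-85.9   2.1] b [-45.8  24.7]
  rail top a [-0.4  5.8  8.3] [0.0007 0.005 ]
19.8417
```

View pics/c5.png

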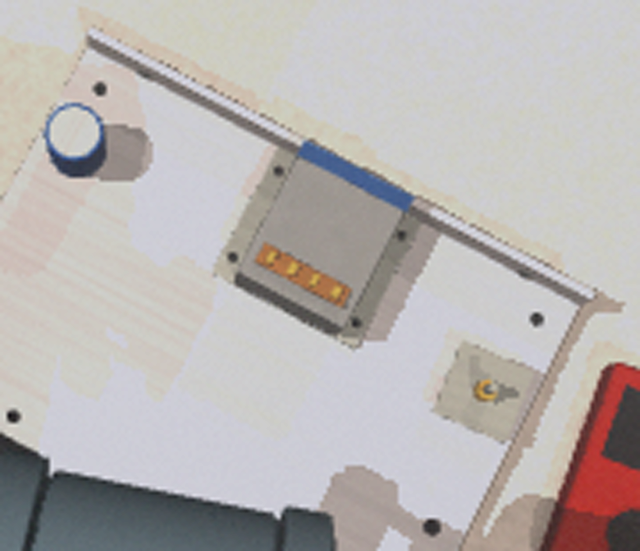

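View pics/d5.png

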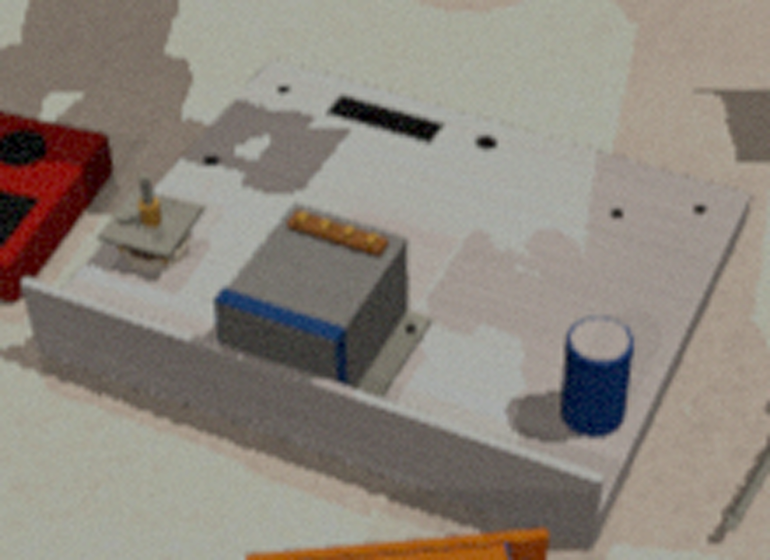

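Both cameras put the front at the rail, but suggest about 0.45° of yaw. I'll check squareness more finely with line fits (band edge and rail top).

```bash
cat > fine.py <<'E'
from h import *
def fine():
  for n in('top','scene'):
    I=[];D=[]
    for _ in range(6): im,d,c=cap(n); I.append(im);D.append(d)
    im=np.mean(I,0); d=np.median(D,0); P=cloud(d,c); h=np.array([np.cos(RN),np.sin(RN),0]); t=np.array([-h[1],h[0],0])
    K=np.array([[c['fx'],0,c['cx']],[0,c['fy'],c['cy']],[0,0,1]]); Rc=Rm(c['orientation'])
    def proj(a,b,z):
        W=RAIL+np.multiply.outer(a,h)+np.multiply.outer(b,t); W=W.copy(); W[...,2]=z
        q=(W-c['position'])@Rc@K.T; return (q[...,:2]/q[...,2:]).astype(np.float32)
    # rectify each plane into a metric a,b image, 0.25 mm/px
    S=.00025
    def rect(a0,a1,b0,b1,z):
        a=np.arange(a0,a1,S); b=np.arange(b0,b1,S); uv=proj(*np.meshgrid(a,b),z)
        return a,b,cv2.remap(im.astype(np.float32),uv[...,0].copy(),uv[...,1].copy(),cv2.INTER_LINEAR)
    def edge(sig,x,sgn,y,nm,horiz=False):
        gx=cv2.GaussianBlur(sig,(0,0),4); g=sgn*np.gradient(gx,axis=1); pk=x[g.argmax(1)]
        m=np.ones(len(y),bool)
        for _ in range(4):
            k=np.polyfit(y[m],pk[m],1); r=abs(pk-np.polyval(k,y)); m=r<max(2.5*np.median(r),.0004)
        print(n,nm,'slope deg',np.degrees(np.arctan(k[0])).round(2),'at mid %.2f mm'%(1e3*np.polyval(k,y.mean())),m.mean().round(2))
    a,b,r=rect(-.03,.012,-.040,.016,.085); edge(r[...,0]-r[...,2],a,1,b,'band rear edge'); 
    edge(r[...,0]-r[...,2],a,-1,b,'band front edge')
    a,b,r=rect(-.100,-.075,-.040,.016,.085); edge(r.mean(-1),a,1,b,'rear top edge')
    for lo,hi in((-.15,-.07),(.045,.11)):
        a,b,r=rect(-.012,.006,lo,hi,.056); edge(r.mean(-1),a,1,b,'rail inner edge')
    for s,lo,hi in((1,-.060,-.040),(-1,.012,.034)):
        a,b,r=rect(-.065,-.025,lo,hi,.085); edge(r.mean(-1).T,b,s,a,'side edge')
E
python3 -c "
from fine import *; fine(); print(ctrl.observe()['time'])"
```

```text
top band rear edge slope deg 0.02 at mid -10.61 mm 1.0
top band front edge slope deg 0.09 at mid -0.32 mm 1.0
top rear top edge slope deg -0.17 at mid -87.27 mm 1.0
top rail inner edge slope deg -0.04 at mid 0.56 mm 1.0
top rail inner edge slope deg -0.07 at mid 0.39 mm 1.0
top side edge slope deg 0.25 at mid -46.78 mm 1.0
top side edge slope deg -0.33 at mid 20.39 mm 0.8
scene band rear edge slope deg -0.55 at mid -10.97 mm 0.97
scene band front edge slope deg -0.12 at mid -1.22 mm 1.0
scene rear top edge slope deg -5.63 at mid -98.47 mm 0.86
scene rail inner edge slope deg 0.75 at mid 1.02 mm 0.86
scene rail inner edge slope deg 0.05 at mid 0.85 mm 0.95
scene side edge slope deg -0.88 at mid -53.72 mm 1.0
scene side edge slope deg 0.13 at mid 24.19 mm 1.0
20.4417
```

```bash
python3 -c "
from h import *; ctrl.finish_job(); print(ctrl.observe()['time'])"
```

```text
the job is handed in; nothing more can be done
the job is handed in; nothing more can be done
```

The job is done and handed in at about 20.5 s of the 54 s allowed. I tipped the small grey transformer onto its mounting plate by pushing high on its back with closed fingertips. I then pushed it slowly to the rail, where it stopped firmly, and pressed it twice more to a 15 N limit without it moving on. Nothing was gripped or lifted.

**Last checks:**
- **Flat:** its top is 60 mm above the chassis, so it lies on its plate.
- **Square:** line fits in the top camera put its front edge within about 0.15° of the rail.
- **Flush:** the top camera reads a gap of about 0.3 to 0.9 mm between front edge and rail, within its roughly 2 mm calibration. The firm stop suggests it is actually in contact.
- **Other parts:** by eye, the capacitor, rotary switch and meter case look unmoved. I did not re-measure them, and the screwdriver is only partly visible in the last pictures. The arm is raised and clear.

**What disagreed or went differently:**
- A coarse rectangle fit in both cameras suggested about 0.45° of yaw, which the finer top-camera fit did not bear out.
- The scene camera's fine fits were too inconsistent to use, up to 5.6° off on one shaded edge.
- The first touch on the rear face came at 5 cm/s and tripped the 12 N stop, moving the transformer about 3 mm. I slowed down for the rest.

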